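# Hook the spice shelf onto its slotted worktop rack and lock it

## Task

Hang the loose blue spice shelf on the worktop rack: hook its two rear tabs into the upper pair of slots in the uprights until its back lies flush, then press it down until it is fully home and both orange catches spring out over the tabs, and let go. The uprights have been drawn out and clamped by hand at no exact height, so feel for the slots and do not force anything; leave the tea box, the egg timer and the spice jars where they stand.

Things in the scene. Friction and masses are not known exactly. Their poses are not given: they have to be found in the camera images.
- rack: White rack, fixed; tray 134 x 200 mm. Two slotted aluminium uprights, 24 mm wide, centres at y = +60 and -60 mm, 96 mm free between. Origin on the worktop midway between them, in the plane of their front faces; x into the rack, y left, z up. The uprights are drawn out of their sockets and clamped 3 to 25 mm above their lowest position (both alike); no reading shows it and they cannot be shifted.
- rack_mount (a point): Mark on the rack (axes as rack), 4 mm in front of the upright faces, 101 mm above the worktop: where shelf_grip would lie when locked with the uprights at their lowest. Then, from this mark: upper slots z = 0 to +24 mm, 11 mm wide, in a plate 4 mm thick (x = 4 to 8 mm); flat black end caps on top at z = +33 mm (x = 4.5 to 32 mm). Lower slots, 60 mm below, are not used.
- shelf_grip (a point): Centre of the upright back plate of the loose blue shelf, 30 mm above its underside, 20 mm below the plate's top edge; x to the rear (tab side), y left, z up. Plate 8 mm thick in x, 150 wide, 50 high: pinch it from above, fingers closing along x. In front of it (-x) a board 4 mm thick, 80 mm deep, with a 16 mm lip. Shelf stands on its underside, 0.22 to 0.42 kg.
- shelf: Shelf; origin at its underside, in the plate's rear face. Two steel tabs, 6 mm wide, at y = +60 and -60 mm, seen from shelf_grip: neck z = 0 to +8 mm, reaching to x = +15 mm; hook at its end turned down to z = -12 mm, x = +16.5 mm, inner side a wedge that draws the plate tight. Enters the slots 12 to 16 mm above its locked height, then goes down until the necks rest on the slots' lower edges.
- catch_left (a joint): Orange sprung tongue in the upper slot of the left (+y) upright, m. 0 = out, flush with the face; 0.016 = fully pushed in. An entering tab pushes it back about 10 mm (1 N rising to 3 N) and rubs on it going down; when the tab is within 1.5 mm of home it springs out above the tab and locks it.
- catch_right (a joint): The same tongue in the right (-y) upright, same values.
- tea_box_centre (a point): Centre of a tea box 32 x 80 x 54 mm standing on the rack's base tray, below the place of the shelf; leave it.
- egg_timer_centre (a point): Centre of a white egg timer, 61 mm across, 58 mm high, on the rack's base tray; leave it.
- jar_green_centre (a point): Centre of a spice jar with a red cap and green label, 45 mm across, 106 mm high, standing on the worktop; leave it.
- jar_brown_centre (a point): Centre of a spice jar with a red cap and brown label, 45 mm across, 106 mm high, standing on the worktop; leave it.

How it is judged:
By the outcome, as a careful person would: the job done as asked, in the order asked, and still so for the second after the job is handed in, with the robot touching nothing.
It also fails if it takes over 40 s, if anything falls off the work surface, if the arm or the gripper's body presses on something with over 40 N, if the wrist force passes 120 N, or if a joint passes its speed limit or range.

## Robot

A 6-joint arm with a two-finger parallel gripper is mounted at the origin on a cart in front of the work surface, level with it; the furniture and walls round the work are solid. World frame = base frame: x ahead of the robot, y to its left, z up, the work surface at z = 0. Lengths are in mm, angles in degrees, forces in N, time in s.
With the tool pointing down it reaches from about 350 to 850 mm from the base axis. Payload 8.1 kg.
Tool frame: the origin (TCP) lies at the very end of the fingers, on their centre line; the grasp point (between the pads) lies 19 mm behind it; z points along the fingers, y is the line along which they close (so a half turn about z gives the same grasp; the last joint's range is limited). The gripper opens to 85 mm and grips with 20 to 120 N. Pads are 22 mm wide; open, the fingers measure 114 mm over their backs; the gripper's body (76 mm by 85 mm) begins 54 mm behind the grasp point. The pads swing forward as they close: fully open they stand 13 mm farther back than shut.
Start: joints at [-70.726, 7.471, 85.268, -0, 87.261, -4.893], TCP at [245.662, -547.408, 231.292] pointing down, gripper open.
Joint ranges: [-169.43, 169.43], [-51.17, 129.36], [1.28, 143.12], [-76.62, 256.62], [0, 156.53], [-152.29, 152.29]. Speed limits (degrees/s): [136.94, 136.94, 159.86, 180, 180, 180].

## Interface

Orientations are given as [roll, pitch, yaw] about the fixed x, y, z axes, in that order (R = Rz(yaw) Ry(pitch) Rx(roll)).
In Python, from bench import sense, eyes, job, models gives the robot as it stands. The module is installed in compiled form; this text tells all that it offers.
- The arm moves only by the tool apply_moves, never from a script. Its argument "rows" is a list of rows, each a list of 6 numbers: the shift along the tool's x, y, z in mm, then the turn, a rotation vector about the tool's x, y, z in rad. In form: [[dx, dy, dz, rx, ry, rz], ...]. A call has exactly 5 rows; each row shifts and turns the commanded pose from where the row before left it, along the tool's axes as they then stand; what a row does not reach is not made up. A row lasts 1/8 s, in which the tool goes at most 62.5 mm and 10.7 degrees, less where a joint would pass 70% of its speed; a pose out of reach is approached as far as the arm can. A call is refused whole if a number of a shift passes 62.5 or a number of a turn 0.188, either way. A call with a gripper value outside its range is refused whole. "fingers" is the finger opening in mm, from 0 to 85.4, set as the call begins (left out, the last holds). The fingers move at their own pace and stop on an object; "grip_force" is the grip in N (left out, the last holds). Time passes only in rows, so rows that do not move let the fingers close, or fill a call up. It gives the time, the measured TCP pose, the force, the opening and the grip force at its end, in the units of the state.
- sense(): the state, without advancing time (a new reading comes with each control period).
- eyes.snapshot(name): name is "side" or "top" or "wrist"; returns (picture, depth): 384x512x3 uint8, red, green, blue; 384x512 float32, mm along the optical axis (not along the pixel's ray), 0 where there is no reading.
- eyes.get_calibration(name): a dict with "intrinsics" (3x3 intrinsics, pixels), "D" ([k1, k2, p1, p2, k3] as OpenCV has them; the pictures are not rectified), "R" (3x3) and "t" (3): a world point X has camera coordinates R X + t; the wrist camera has in their place "mount" (4x4, takes a point from camera to tool coordinates, whose origin is the TCP and whose axes are the flange's). Camera axes: x right, y down, z forward; pixel columns grow to the right and rows downward; lengths in mm; the calibration is good to about 2 mm. A picture is of the moment at which its call begins: read the wrist's pose just before it. get_calibration takes no time and is no camera call.
- job.hand_in(): hands the job in; it is judged then, once.
Trained networks look in the newest picture that a camera, given by its name, has taken for a name from the list of things; names that differ only in an ending like _2 or _b are one class to them, and where a whole thing is asked for, a point or a joint stands for the part that bears it (a point fixed in the world has none). Each returns a list of dicts, best first, with "confidence" (0 to 1); they miss things now and then, are a little off and sometimes report something else, mostly with a low value. They report only what shows in the picture. A call takes as long as a camera call.
- models.boxes_of(name, camera): "xyz" ([x, y, z] in mm, in world coordinates, good to about 4 mm: the middle of the surface that is visible of it).
- models.cut_out(name, camera): "pixels" (384x512 bool, what is visible of it).
- models.place_of(name, camera): "xyz" ([x, y, z] in mm, in world coordinates, good to about 4 mm: a listed point, or the origin of a listed thing).
The state is a dict: "time": time; "joint_pos": joint angles; "qd": joint speeds; "joint_efforts": joint torques, N m; "tool_pos": TCP position; "tcp_rot": TCP orientation; "ft_force": force on the tool from outside, world axes, zero at the start; "wrist_torque": the same for the moment, N m; "finger_gap": finger opening in mm; "grip_force": force on a finger pad.
Only numpy, scipy, OpenCV 4.12 (cv2) and the standard library are available. Lean on these libraries where they do the work, as an engineer would, in place of code of your own. Each camera call takes 0.05 s, during which the arm holds its last target. There are 200 camera calls.

## Working session

There is one attempt and no reset: what is moved stays moved. The work goes in short steps, Python scripts to look and compute and a tool call to move; the robot and the scene stay as the last step left them, time stands still between calls to the robot, and variables do not carry over. Pictures are saved under pics/ and viewed, at most 10 in all, crops included, and the job is handed in when it is done.

Besides the shell and the picture viewer there is one more tool, called after "Call:" as name(argument=value, ...), one argument or row to a line, values as JSON. apply_moves: Moves the arm, as the interface text tells. Its arguments: {"type":"object","properties":{"rows":{"type":"array"},"fingers":{"type":"number"},"grip_force":{"type":"number"}},"required":["rows"]}

```bash
mkdir -p pics; python3 - <<'E'
from bench import sense, eyes, job, models
import cv2,numpy as np
s=sense();print(s)
ims=[]
for c in ("side","top"):
    p,d=eyes.snapshot(c);ims.append(p[:,:,::-1])
    for n in ("rack","rack_mount","shelf_grip","shelf","tea_box_centre","egg_timer_centre","jar_green_centre","jar_brown_centre"):
        r=models.place_of(n,c);print(c,n,[(np.round(q["xyz"]).tolist(),round(q["confidence"],2)) for q in r[:3]])
    k=eyes.get_calibration(c);print(c,(-np.array(k["R"]).T@k["t"]).round(),np.array(k["R"])[2])
cv2.imwrite("pics/a.png",cv2.resize(np.vstack(ims),(800,1200))[:,:])
for n,i in zip("st",ims): cv2.imwrite(f"pics/a_{n}.png",cv2.resize(i,(800,600)))
E
```

```text
{'time': 0.0, 'joint_pos': array([-7.07259991e+01,  7.51633231e+00,  8.53312799e+01,  1.06000402e-03,
        8.72609835e+01, -4.89294700e+00]), 'qd': array([ 0.09133557,  0.03654546,  0.1249393 , -0.05921885,  0.11610338,
        0.16314141]), 'joint_efforts': array([ 1.91993502e-05, -5.69393992e+01, -5.00558925e+01, -6.19837442e-05,
        1.49103825e-02,  3.26368513e-05]), 'tool_pos': array([ 245.47940574, -546.86869042,  230.21249551]), 'tcp_rot': array([-1.79891890e+02, -1.03174242e-02,  2.41668865e+01]), 'ft_force': array([ 0.12393387,  0.25562729, -0.35273288]), 'wrist_torque': array([-0.01062164,  0.00806143,  0.01801089]), 'grip_force': 0.0, 'finger_gap': 85.32333617197814}
side rack [([476.0, 199.0, -0.0], 0.94)]
side rack_mount [([469.0, 194.0, 103.0], 0.75)]
side shelf_grip [([462.0, -201.0, 27.0], 0.72)]
side shelf [([477.0, -198.0, 2.0], 0.59)]
side tea_box_centre [([425.0, 236.0, 36.0], 0.66), ([471.0, 194.0, 106.0], 0.25)]
side egg_timer_centre [([438.0, 133.0, 37.0], 0.7)]
side jar_green_centre [([684.0, -11.0, 50.0], 0.85)]
side jar_brown_centre [([693.0, -143.0, 52.0], 0.87)]
side [225. 790. 525.] [ 0.34547956 -0.82680924 -0.443881  ]
top rack [([477.0, 198.0, 4.0], 0.8), ([434.0, 140.0, 41.0], 0.61)]
top rack_mount [([472.0, 198.0, 99.0], 0.67)]
top shelf_grip []
top shelf [([475.0, -194.0, -0.0], 0.67)]
top tea_box_centre [([429.0, 237.0, 35.0], 0.84)]
top egg_timer_centre [([435.0, 141.0, 40.0], 0.96)]
top jar_green_centre [([683.0, -13.0, 51.0], 0.67)]
top jar_brown_centre [([693.0, -140.0, 52.0], 0.58)]
top [ 486.   -2. 1044.] [ 0.10207541  0.00703617 -0.99475178]
```

View pics/a_s.png

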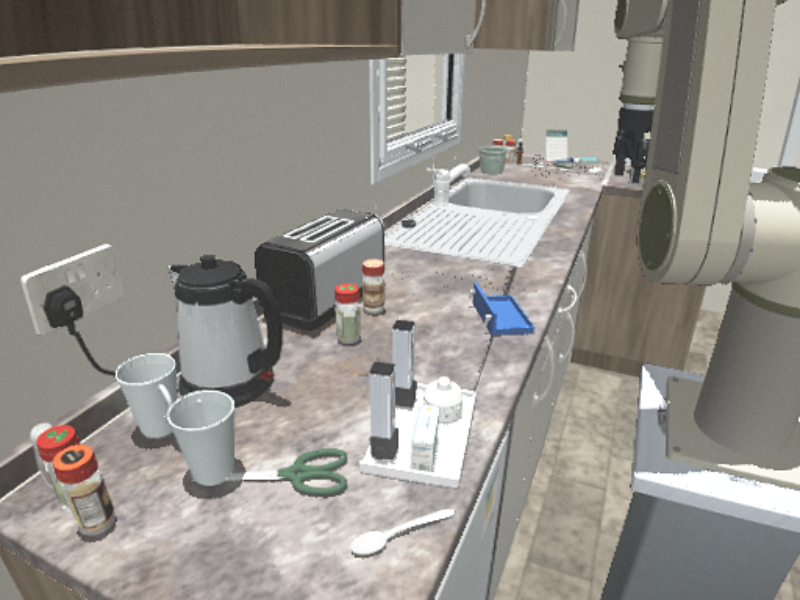

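View pics/a_t.png

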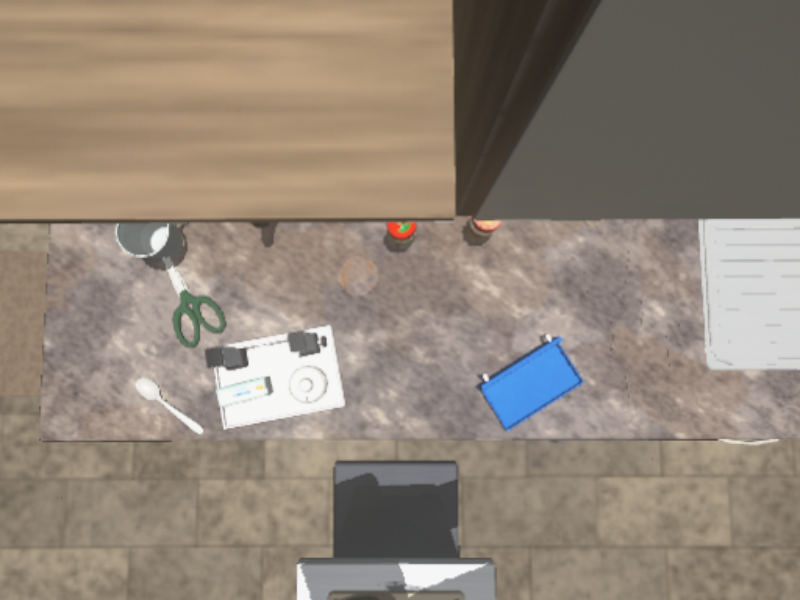

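The side view shows the blue shelf at (500,310), the rack at (420,420), and the jars well clear. The top view shows the shelf tabs facing up-left at (487,378) and (547,338), and the end caps at (232,357) and (303,343). Next I'll measure the yaws and heights.

```bash
cat > h.py <<'E'
from bench import sense, eyes, job, models
import cv2,numpy as np
from scipy.spatial.transform import Rotation as Ro
def cloud(c):
    s=sense();p,d=eyes.snapshot(c);k=eyes.get_calibration(c)
    v,u=np.mgrid[0:384,0:512]
    n=cv2.undistortPoints(np.stack([u,v],-1).reshape(-1,1,2).astype(float),np.array(k["intrinsics"]),np.array(k["D"])).reshape(384,512,2)
    P=np.dstack([n*d[...,None],d])
    if "mount" in k:
        M=np.array(k["mount"]);R=Ro.from_euler("xyz",s["tcp_rot"],degrees=True).as_matrix()
        W=(P@M[:3,:3].T+M[:3,3])@R.T+s["tool_pos"]
    else: W=(P-np.array(k["t"]))@np.array(k["R"])
    W[d==0]=np.nan
    return p,W
def blue(p):
    h=cv2.cvtColor(p,cv2.COLOR_RGB2HSV);return (h[...,0]>98)&(h[...,0]<125)&(h[...,1]>150)
def axis(xy):
    m=xy.mean(0);u,s,vt=np.linalg.svd(xy-m,full_matrices=False);return m,vt[0],s
E
python3 - <<'E'
from h import *
for c in ("top","side"):
    p,W=cloud(c);b=blue(p)&(W[...,0]<600)&(abs(W[...,1]+200)<150)
    t=W[b&(W[...,2]>40)]
    if len(t)>5:
        m,a,s=axis(t[:,:2]);e=(t[:,:2]-m)@a
        print(c,"plate",len(t),t.mean(0).round(1),np.degrees(np.arctan2(a[1],a[0])),m+a*(e.min()+e.max())/2,np.ptp(e),np.percentile(t[:,2],[5,50,95]))
    m,a,s=axis(W[b][:,:2]);print("box",cv2.minAreaRect(W[b][:,:2].astype(np.float32)))
    k=(p.max(2)<75)&(W[...,2]>125)&(W[...,2]<175)&(abs(W[...,1]-200)<120)&(abs(W[...,0]-480)<70)
    n,l,st,ce=cv2.connectedComponentsWithStats(k.astype(np.uint8))
    for i in range(1,n):
        if st[i,4]>20:
            q=W[l==i];print(c,"cap",st[i,4],q.mean(0).round(1),np.percentile(q[:,2],[10,50,90]).round(1),cv2.minAreaRect(q[q[:,2]>np.median(q[:,2])-3][:,:2].astype(np.float32)))
print(np.array(eyes.get_calibration("wrist")["mount"]).round(2))
E
```

```text
top plate 198 [ 469.2 -199.2   50.6] 121.62321051024152 [ 470.04174432 -200.56734236] 148.06661833103433 [47.3606509  50.62526829 53.66960723]
box ((436.47552490234375, -221.22402954101562), (86.78654479980469, 148.18838500976562), 31.52024269104004)
side plate 6 [ 487.2 -226.9   50.8] 120.76823733291329 [ 477.70877778 -210.89665992] 113.90352952381578 [50.20104244 50.98111205 51.12552903]
box ((437.2286376953125, -224.1472625732422), (85.01338958740234, 135.14990234375), 31.641345977783203)
side cap 59 [501.9 142.7 147.2] [146.2 147.2 148.1] ((501.9136047363281, 142.18380737304688), (24.680503845214844, 20.682296752929688), 8.76742172241211)
side cap 51 [481.8 260.7 146.6] [145.8 146.6 147.6] ((480.14990234375, 259.86322021484375), (25.211502075195312, 23.80648422241211), 13.261181831359863)
[[   0.     -0.95   -0.3    76.31]
 [   1.      0.     -0.     -1.54]
 [   0.     -0.3     0.95 -142.82]
 [   0.      0.      0.      1.  ]]
```

```bash
cat >> h.py <<'E'
def plan(pos,yaw,n):
    "rows (tool axes) from current pose to pos, tool down at yaw, n rows"
    s=sense();R0=Ro.from_euler("xyz",s["tcp_rot"],degrees=True);R1=Ro.from_euler("xyz",[180,0,yaw],degrees=True)
    w=(R0.inv()*R1).as_rotvec();d=(np.array(pos)-s["tool_pos"])/n
    for i in range(n):
        R=R0*Ro.from_rotvec(w*i/n);print(R.inv().apply(d).round(1).tolist()+(w/n).round(4).tolist())
E
python3 - <<'E'
from h import *
plan([470,-200.5,150],121.6,10)
E
```

```text
[34.7, -22.5, 8.1, 0.0, 0.0, -0.1701]
[38.0, -16.3, 8.1, 0.0, 0.0, -0.1701]
[40.2, -9.6, 8.1, 0.0, 0.0, -0.1701]
[41.2, -2.7, 8.1, 0.0, 0.0, -0.1701]
[41.1, 4.3, 8.1, 0.0, 0.0, -0.1701]
[39.8, 11.2, 8.1, 0.0, 0.0, -0.1701]
[37.3, 17.8, 8.1, 0.0, 0.0, -0.1701]
[33.7, 23.8, 8.1, 0.0, 0.0, -0.1701]
[29.2, 29.2, 8.1, 0.0, 0.0, -0.1701]
[23.8, 33.7, 8.1, 0.0, 0.0, -0.1701]
```

Call:
apply_moves(
  rows=[
    [34.7,-22.5,8,0,0,-0.17],
    [38,-16.3,8,0,0,-0.17],
    [40.2,-9.6,8,0,0,-0.17],
    [41.2,-2.7,8,0,0,-0.17],
    [41.1,4.3,8,0,0,-0.17],
  ],
  fingers=85,
)

```text
time: 1.62
tool_pos: [358.5, -372.7, 191.2]
tcp_rot: [180.0, 0.0, 73.2]
ft_force: [0.5, -0.2, 0.1]
finger_gap: 85.2
grip_force: 0.0
```

Call:
apply_moves(
  rows=[
    [39.8,11.2,8,0,0,-0.17],
    [37.3,17.8,8,0,0,-0.17],
    [33.7,23.8,8,0,0,-0.17],
    [29.2,29.2,8,0,0,-0.17],
    [23.8,33.7,8,0,0,-0.17],
  ],
)

```text
time: 2.25
tool_pos: [470.7, -199.3, 151.3]
tcp_rot: [180.0, 0.0, 121.9]
ft_force: [0.5, 0.1, -0.5]
finger_gap: 85.1
grip_force: 0.0
```

```bash
python3 - <<'E'
from h import *
s=sense();print(s["time"],s["tool_pos"],s["tcp_rot"],s["qd"].round(1))
p,W=cloud("wrist");cv2.imwrite("pics/w1.png",p[:,:,::-1])
b=blue(p);t=W[b&(W[...,2]>44)]
m,a,_=axis(t[:,:2]);e=(t[:,:2]-m)@a;print(len(t),m,m+a*(e.min()+e.max())/2,np.ptp(e),np.degrees(np.arctan2(a[1],a[0])),np.median(t[:,2]))
print("box",cv2.minAreaRect(W[b][:,:2].astype(np.float32)))
r=models.place_of("shelf_grip","wrist");print(r[:2])
plan([470,-200.5,15],121.6,5)
E
```

```text
2.25 [ 470.6907269  -199.32549666  151.27947656] [1.79983210e+02 3.16022843e-02 1.21889029e+02] [ 37.4  10.5  -3.1  -0.1  -7.5 -40.2]
1380 [ 462.8037105  -192.94749171] [ 466.8167048  -199.48172941] 147.35937011568498 -58.44388359071022 49.94534096986942
box ((433.1024475097656, -220.6162109375), (85.77140808105469, 148.04103088378906), 31.58969497680664)
[{'xyz': [469.7, -202.2, 31.1], 'confidence': 0.81}]
[-0.5, -0.5, 27.1, 0.0001, -0.0004, 0.0014]
[-0.5, -0.5, 27.1, 0.0001, -0.0004, 0.0014]
[-0.5, -0.5, 27.1, 0.0001, -0.0004, 0.0014]
[-0.5, -0.5, 27.1, 0.0001, -0.0004, 0.0014]
[-0.5, -0.5, 27.1, 0.0001, -0.0004, 0.0014]
```

View pics/w1.png

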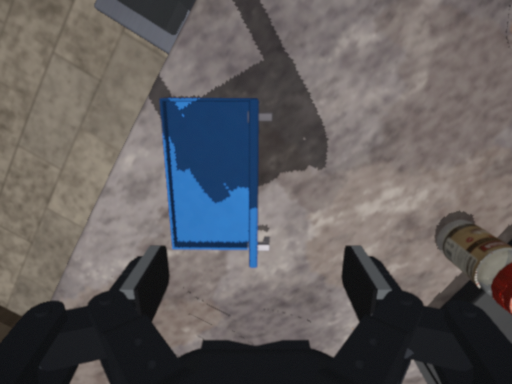

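The wrist view shows the shelf's plate edge-on at column 253, rows 97–268, with the tabs to its right, as measured from the top camera. I'm descending now.

Call:
apply_moves(
  rows=[
    [0,0,30,0,0,0],
    [0,0,30,0,0,0],
    [0,0,30,0,0,0],
    [0,0,20,0,0,0],
    [0,0,0,0,0,0],
  ],
)

```text
time: 2.98
tool_pos: [468.3, -200.2, 39.7]
tcp_rot: [-179.9, -0.2, 121.5]
ft_force: [-0.4, 0.5, 0.5]
finger_gap: 84.9
grip_force: 0.0
```

```bash
python3 - <<'E'
from h import *
s=sense();print(s["time"],s["tool_pos"],s["tcp_rot"],s["qd"].round(1))
p,W=cloud("wrist")
b=blue(p);t=W[b&(W[...,2]>44)]
m,a,_=axis(t[:,:2]);e=(t[:,:2]-m)@a;print(len(t),m,np.ptp(e),np.degrees(np.arctan2(a[1],a[0])),np.median(t[:,2]), (t[:,:2]-[470,-200.5])@[np.cos(.5515),np.sin(.5515)]@np.ones(len(t))/len(t))
plan([470,-200.5,15],121.6,1)
E
```

```text
2.975 [ 468.28590514 -200.24667326   39.69297556] [-1.79884986e+02 -1.76951368e-01  1.21479100e+02] [ 0.2 -1.7 -2.   0.1  1.2 -0.2]
3690 [ 455.88535533 -184.23568889] 127.8295784441573 -59.79309456135232 49.999048368497164 -3.500064134650773
[-0.2, 0.7, 26.1, -0.0008, -0.001, -0.0018]
```

Call:
apply_moves(
  rows=[
    [0,-0.5,13,0,0,0],
    [0,0,12,0,0,0],
    [0,0,0,0,0,0],
    [0,0,0,0,0,0],
    [0,0,0,0,0,0],
  ],
)

```text
time: 3.65
tool_pos: [469.9, -200.9, 16.7]
tcp_rot: [180.0, 0.0, 121.6]
ft_force: [0.7, -0.4, 0.7]
finger_gap: 85.3
grip_force: 0.0
```

Call:
apply_moves(
  rows=[
    [0,0,0,0,0,0],
    [0,0,0,0,0,0],
    [0,0,0,0,0,0],
    [0,0,0,0,0,0],
    [0,0,0,0,0,0],
  ],
  fingers=0,
  grip_force=70,
)

```text
time: 4.28
tool_pos: [469.7, -200.7, 16.4]
tcp_rot: [180.0, 0.0, 121.6]
ft_force: [0.1, 0.8, 1.4]
finger_gap: 7.0
grip_force: 68.8
```

Call:
apply_moves(
  rows=[
    [0,0,0,0,0,0],
    [0,0,0,0,0,0],
    [0,0,0,0,0,0],
    [0,0,0,0,0,0],
    [0,0,0,0,0,0],
  ],
)

```text
time: 4.9
tool_pos: [469.7, -200.8, 16.4]
tcp_rot: [180.0, 0.0, 121.6]
ft_force: [1.0, 1.5, 3.1]
finger_gap: 7.0
grip_force: 68.9
```

Call:
apply_moves(
  rows=[
    [0,0,-15,0,0,0],
    [0,0,-35,0,0,0],
    [0,0,-35,0,0,0],
    [0,0,-35,0,0,0],
    [0,0,-15,0,0,0],
  ],
)

```text
time: 5.52
tool_pos: [470.3, -201.3, 153.9]
tcp_rot: [179.9, 0.2, 121.6]
ft_force: [1.1, 0.3, -4.1]
finger_gap: 7.3
grip_force: 68.6
```

```bash
python3 - <<'E'
from h import *
plan([424,190,150],99.7,10)
E
```

```text
[35.8, 16.5, 0.3, 0.0002, 0.0002, 0.0382]
[36.4, 15.2, 0.3, 0.0002, 0.0002, 0.0382]
[36.9, 13.8, 0.3, 0.0002, 0.0002, 0.0382]
[37.4, 12.3, 0.3, 0.0002, 0.0002, 0.0382]
[37.9, 10.9, 0.3, 0.0002, 0.0002, 0.0382]
[38.3, 9.5, 0.3, 0.0002, 0.0002, 0.0382]
[38.6, 8.0, 0.4, 0.0002, 0.0002, 0.0382]
[38.9, 6.5, 0.4, 0.0002, 0.0002, 0.0382]
[39.1, 5.0, 0.4, 0.0002, 0.0002, 0.0382]
[39.2, 3.5, 0.4, 0.0002, 0.0002, 0.0382]
```

Call:
apply_moves(
  rows=[
    [35.8,16.5,0,0,0,0.038],
    [36.4,15.2,0,0,0,0.038],
    [36.9,13.8,0,0,0,0.038],
    [37.4,12.3,0,0,0,0.038],
    [37.9,10.9,0,0,0,0.038],
  ],
)

```text
time: 6.15
tool_pos: [445.2, -3.8, 150.3]
tcp_rot: [-179.9, -0.0, 110.6]
ft_force: [-0.0, 0.8, -3.6]
finger_gap: 7.0
grip_force: 68.6
```

Call:
apply_moves(
  rows=[
    [38.3,9.5,0,0,0,0.038],
    [38.6,8,0,0,0,0.038],
    [38.9,6.5,0,0,0,0.038],
    [39.1,5,0,0,0,0.038],
    [39.2,3.5,0,0,0,0.038],
  ],
)

```text
time: 6.78
tool_pos: [421.8, 191.6, 150.4]
tcp_rot: [-179.9, 0.0, 99.7]
ft_force: [0.2, 0.1, -4.4]
finger_gap: 6.7
grip_force: 68.6
```

Call:
apply_moves(
  rows=[
    [0,0,0,0,0,0],
    [0,0,0,0,0,0],
    [0,0,0,0,0,0],
    [0,0,0,0,0,0],
    [0,0,0,0,0,0],
  ],
)

```text
time: 7.4
tool_pos: [423.0, 190.1, 151.3]
tcp_rot: [180.0, 0.0, 99.7]
ft_force: [0.6, 0.8, -3.5]
finger_gap: 7.0
grip_force: 68.6
```

```bash
python3 - <<'E'
from h import *
s=sense();print(s["time"],s["tool_pos"],s["tcp_rot"],s["ft_force"])
for c in ("wrist","side","top"):
    p,W=cloud(c);np.savez(f"st_{c}.npz",p=p,W=W);cv2.imwrite(f"pics/st_{c}.png",p[:,:,::-1])
    for n in ("rack_mount","rack","shelf_grip","catch_left","catch_right"):
        r=models.boxes_of(n,c) if "catch" in n else models.place_of(n,c)
        print(c,n,[(np.round(q["xyz"],1).tolist(),round(q["confidence"],2)) for q in r[:3]])
a=cv2.imread("pics/st_wrist.png");b=cv2.imread("pics/st_side.png")[150:350,180:400]
cv2.imwrite("pics/st.png",np.hstack([cv2.resize(a,(400,300)),cv2.resize(b,(400,300))]))
E
```

```text
7.4 [423.00866911 190.13774362 151.32159205] [1.79996591e+02 1.48472340e-03 9.97440197e+01] [ 0.57130129  0.81861497 -3.52592194]
wrist rack_mount [([482.5, 196.2, 101.2], 0.87)]
wrist rack [([482.3, 202.6, 1.6], 0.85)]
wrist shelf_grip [([422.3, 192.4, 167.9], 0.84)]
wrist catch_left [([470.6, 257.9, 127.8], 0.55)]
wrist catch_right []
side rack_mount [([472.0, 197.2, 106.8], 0.61)]
side rack [([478.4, 199.6, -2.5], 0.67)]
side shelf_grip [([420.1, 193.8, 161.6], 0.79)]
side catch_left []
side catch_right []
top rack_mount [([471.1, 195.9, 100.4], 0.96)]
top rack [([475.0, 199.8, -0.1], 0.95)]
top shelf_grip [([425.2, 188.1, 167.2], 0.91), ([682.5, -14.6, 53.9], 0.39)]
top catch_left []
top catch_right []
```

View pics/st.png

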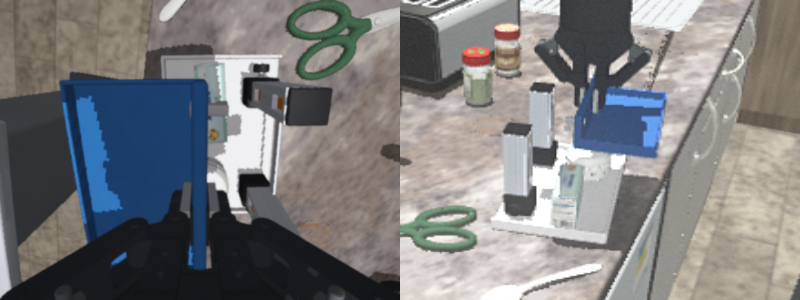

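The wrist view shows the shelf level in the gripper, with its left tab at (214,130) and the left cap at (310,107). The side view shows the shelf in front of and above the uprights. I'll get the relative offset from each camera.

```bash
python3 - <<'E'
from h import *
for c in ("top","side","wrist"):
    z=np.load(f"st_{c}.npz");p,W=z["p"],z["W"];b=blue(p)&(W[...,1]>100)
    t=W[b&(W[...,2]>178)]
    if len(t)>10:
        m,a,_=axis(t[:,:2]);e=(t[:,:2]-m)@a
        print(c,"plate",len(t),"mid",(m+a*(e.min()+e.max())/2).round(1),np.ptp(e).round(1),"yaw",(np.degrees(np.arctan2(a[1],a[0]))%180-90).round(1),np.median(t[:,2]).round(1))
    k=(~blue(p))&(p.max(2)<110)&(W[...,2]>138)&(W[...,2]<153)&(abs(W[...,1]-200)<100)&(W[...,0]>468)&(W[...,0]<530)
    n,l,st,ce=cv2.connectedComponentsWithStats(k.astype(np.uint8))
    for i in range(1,n):
        if st[i,4]>25:
            q=W[l==i];print(c,"cap",st[i],q.mean(0).round(1),np.percentile(q[:,2],[10,50,90]).round(1),cv2.minAreaRect(q[:,:2].astype(np.float32)))
    # orange tongues
    h=cv2.cvtColor(p,cv2.COLOR_RGB2HSV);o=(h[...,0]>5)&(h[...,0]<20)&(h[...,1]>150)&(W[...,2]>30)&(W[...,2]<150)&(abs(W[...,1]-200)<100)
    n,l,st,ce=cv2.connectedComponentsWithStats(o.astype(np.uint8))
    for i in range(1,n):
        if st[i,4]>3: q=W[l==i];print(c,"orange",st[i],q.mean(0).round(1),q.min(0).round(1),q.max(0).round(1))
E
```

```text
top plate 35 mid [433.2 132.7] 28.2 yaw 8.9 185.4
top cap [185 213  11  12 106] [503.3 138.8 147.2] [145.  147.3 149.4] ((502.9638977050781, 138.76229858398438), (22.826566696166992, 24.63120460510254), 89.87409210205078)
side cap [252 205  13   7  66] [501.7 142.4 147. ] [146.  147.  147.9] ((501.953857421875, 141.3239288330078), (25.482942581176758, 24.654037475585938), 12.05294132232666)
side cap [237 232  16   9  96] [481.2 260.  146.8] [145.8 146.9 147.8] ((481.0130615234375, 258.7980651855469), (26.262117385864258, 24.63252067565918), 11.151383399963379)
wrist plate 4579 mid [416.1 211.7] 106.8 yaw 8.5 184.9
wrist cap [ 368  111   58   50 2351] [479.8 260.1 146.7] [145.9 146.7 147.6] ((479.3621520996094, 260.0777282714844), (26.65486717224121, 23.95344352722168), 9.252397537231445)
wrist cap [349 323  21  20 140] [493.6 142.4 146.7] [146.  146.6 147.3] ((494.548095703125, 142.18032836914062), (4.573801517486572, 20.142921447753906), 59.3597526550293)
wrist orange [332 117   1  10  10] [465.4 258.2  71.4] [464.8 255.1  69.4] [465.8 261.2  73.1]
wrist orange [356 125   6  15  74] [465.8 258.  129.7] [465.  254.4 125.7] [466.7 261.6 134.7]
wrist orange [270 166   4   6  14] [429.8 214.8  62.2] [428.4 212.4  61.5] [431.1 216.5  63. ]
wrist orange [270 173   5   6  19] [431.5 208.4  61.9] [429.7 206.7  60.5] [433.2 210.7  63.8]
```

```bash
python3 - <<'E'
from h import *
th=np.radians(9.7);ux=np.array([np.cos(th),np.sin(th)]);uy=np.array([-ux[1],ux[0]])
O=np.array([473.3,198.2])
for c in ("top","side","wrist"):
    z=np.load(f"st_{c}.npz");p,W=z["p"],z["W"];b=blue(p)&(W[...,1]>100)
    t=W[b&(W[...,2]>181)];
    r=lambda q:np.c_[(q[:,:2]-O)@ux,(q[:,:2]-O)@uy]
    if len(t)>10:q=r(t);print(c,"plate x",np.percentile(q[:,0],[1,10,50,90,99]).round(1),"y",q[:,1].min().round(1),q[:,1].max().round(1),"slope",np.degrees(np.polyfit(q[:,1],q[:,0],1)[0]))
    k=(~blue(p))&(p.max(2)<110)&(W[...,2]>143)&(W[...,2]<150)&(abs(W[...,1]-200)<100)&(W[...,0]>462)&(W[...,0]<530)
    q=r(W[k]);
    for s in (1,-1):
        g=q[q[:,1]*s>30]
        if len(g)>10:print(c,"cap",s,len(g),"x",np.percentile(g[:,0],[2,98]).round(1),"y",np.percentile(g[:,1],[2,98]).round(1))
    # tabs: behind plate, non-blue, z 140..175
    k=(~b)&(W[...,2]>150)&(W[...,2]<178);q=r(W);  if 0 else None
E
python3 - <<'E'
from h import *
th=np.radians(9.7);ux=np.array([np.cos(th),np.sin(th)]);uy=np.array([-ux[1],ux[0]]);O=np.array([473.3,198.2])
z=np.load("st_wrist.npz");p,W=z["p"],z["W"]
q=np.dstack([(W[...,:2]-O)@ux,(W[...,:2]-O)@uy,W[...,2]])
k=(~blue(p))&(q[...,2]>148)&(q[...,2]<180)&(abs(q[...,1]-60)<14)&(q[...,0]>-48)&(q[...,0]<-25)
g=q[k];print("tab",len(g),np.percentile(g,[5,50,95],axis=0).round(1))
print("tool",(sense()["tool_pos"][:2]-O)@ux,(sense()["tool_pos"][:2]-O)@uy)
E
```

```text
tab 465 [[-47.5  58.9 159.7]
 [-42.7  62.2 172.9]
 [-38.4  64.3 174.1]]
tool -50.999487891621534 1.0619961360887826  File "<stdin>", line 15
    k=(~b)&(W[...,2]>150)&(W[...,2]<178);q=r(W);  if 0 else None
                                                  ^^
SyntaxError: invalid syntax
```

```bash
python3 - <<'E'
from h import *
th=np.radians(9.7);ux=np.array([np.cos(th),np.sin(th)]);uy=np.array([-ux[1],ux[0]])
O=np.array([473.3,198.2])
for c in ("top","side","wrist"):
    z=np.load(f"st_{c}.npz");p,W=z["p"],z["W"];b=blue(p)&(W[...,1]>100)
    t=W[b&(W[...,2]>181)&(W[...,2]<188)];
    r=lambda q:np.c_[(q[:,:2]-O)@ux,(q[:,:2]-O)@uy]
    if len(t)>10:q=r(t);print(c,"plate x",np.percentile(q[:,0],[1,10,50,90,99]).round(1),"y",q[:,1].min().round(1),q[:,1].max().round(1),"slope",np.degrees(np.polyfit(q[:,1],q[:,0],1)[0]))
    k=(~blue(p))&(p.max(2)<110)&(W[...,2]>143)&(W[...,2]<150)&(abs(W[...,1]-200)<100)&(W[...,0]>462)&(W[...,0]<530)
    q=r(W[k]);
    for s in (1,-1):
        g=q[q[:,1]*s>30]
        if len(g)>10:print(c,"cap",s,len(g),"x",np.percentile(g[:,0],[2,98]).round(1),"y",np.percentile(g[:,1],[2,98]).round(1))
    # orange mean y
z=np.load("st_wrist.npz");p,W=z["p"],z["W"];h=cv2.cvtColor(p,cv2.COLOR_RGB2HSV)
o=(h[...,0]>5)&(h[...,0]<20)&(h[...,1]>150)&(W[...,2]>100)&(W[...,2]<150)&(abs(W[...,1]-258)<20);q=r(W[o]);print("orange",q.min(0),q.max(0),q.mean(0))
E
```

```text
top plate x [-54.6 -52.9 -50.3 -48.3 -47.9] y -72.0 -43.7 slope 0.8975973078833474
top cap 1 22 x [26.  31.2] y [46.7 69.4]
top cap -1 94 x [ 7.4 31.8] y [-73.  -53.5]
side cap 1 103 x [ 4.9 30.3] y [46.8 70.6]
side cap -1 66 x [ 6.1 30.9] y [-72.7 -49.8]
wrist plate x [-56.7 -56.  -53.1 -50.3 -49.5] y -30.4 76.3 slope -0.07958815746389603
wrist cap 1 2721 x [ 2.2 28.4] y [48.6 71.4]
wrist cap -1 140 x [ 4.4 16.9] y [-65.5 -52.3]
orange [ 1.93283561 56.64331802] [ 4.17779412 63.5853708 ] [ 2.64249669 60.17260867]
```

Call:
apply_moves(
  rows=[
    [-2,0,17,0,0,0],
    [0,0,20,0,0,0],
    [0,14,0,0,0,0],
    [0,14,0,0,0,0],
    [0,0,0,0,0,0],
  ],
)

```text
time: 8.93
tool_pos: [450.8, 193.2, 113.1]
tcp_rot: [-179.9, 0.0, 99.8]
ft_force: [-0.2, -0.7, -4.8]
finger_gap: 7.1
grip_force: 69.0
```

Call:
apply_moves(
  rows=[
    [0,0,0,0,0,0],
    [0,0,0,0,0,0],
    [0,0,0,0,0,0],
    [0,0,0,0,0,0],
    [0,0,0,0,0,0],
  ],
)

```text
time: 9.55
tool_pos: [450.8, 193.5, 114.4]
tcp_rot: [180.0, -0.0, 99.8]
ft_force: [-0.4, -0.4, -3.3]
finger_gap: 7.1
grip_force: 69.0
```

```bash
cat >> h.py <<'E'
th=np.radians(9.7);ux=np.array([np.cos(th),np.sin(th)]);uy=np.array([-ux[1],ux[0]]);O=np.array([473.3,198.2])
def st():
    s=sense();q=s["tool_pos"][:2]-O;f=s["ft_force"]
    print("t %.2f x %.2f y %.2f z %.2f"%(s["time"],q@ux,q@uy,s["tool_pos"][2]),"F rack",np.round([f[:2]@ux,f[:2]@uy,f[2]],1),"T",s["wrist_torque"].round(2),s["tcp_rot"].round(2),s["finger_gap"].round(1))
E
python3 - <<'E'
from h import *
st()
p,W=cloud("wrist");cv2.imwrite("pics/w2.png",cv2.resize(p[60:330,130:420,::-1],(800,600*1)));np.savez("w2.npz",p=p,W=W)
q=np.dstack([(W[...,:2]-O)@ux,(W[...,:2]-O)@uy,W[...,2]]);b=blue(p)
t=q[b&(q[...,2]>142)&(q[...,1]>0)];print("plate y max",t[:,1].max(),np.median(t[:,2]))
k=(~b)&(p.max(2)<110)&(q[...,2]>141)&(q[...,2]<152)&(q[...,1]>40)&(q[...,0]>-5);g=q[k];print("cap",np.percentile(g,[2,50,98],axis=0).round(1))
E
```

```text
Traceback (most recent call last):
  File "h.py", line 28, in st
    print("t %.2f x %.2f y %.2f z %.2f"%(s["time"],q@ux,q@uy,s["tool_pos"][2]),"F rack",np.round([f[:2]@ux,f[:2]@uy,f[2]],1),"T",s["wrist_torque"].round(2),s["tcp_rot"].round(2),s["finger_gap"].round(1))
                                                                                                                                                                                  ^^^^^^^^^^^^^^^^^^^^^
AttributeError: 'float' object has no attribute 'round'
```

```bash
sed -i 's/,s\["finger_gap"\].round(1))/)/' h.py
python3 - <<'E'
from h import *
st()
p,W=cloud("wrist");cv2.imwrite("pics/w2.png",cv2.resize(p[60:330,130:420,::-1],(640,600)));np.savez("w2.npz",p=p,W=W)
q=np.dstack([(W[...,:2]-O)@ux,(W[...,:2]-O)@uy,W[...,2]]);b=blue(p)
t=q[b&(q[...,2]>142)&(q[...,1]>0)];print("plate y max",t[:,1].max(),np.median(t[:,2]))
k=(~b)&(p.max(2)<110)&(q[...,2]>141)&(q[...,2]<152)&(q[...,1]>40)&(q[...,0]>-5);g=q[k];print("cap",np.percentile(g,[2,50,98],axis=0).round(1))
E
```

```text
t 9.55 x -23.00 y -0.87 z 114.40 F rack [-0.5 -0.3 -3.3] T [ 0.01 -0.06 -0.01] [179.99  -0.    99.8 ]
plate y max 74.92601450637596 147.98232354402035
cap [[  2.2  48.9 145.3]
 [ 15.   60.6 146.8]
 [ 28.2  71.3 148.1]]
```

View pics/w2.png

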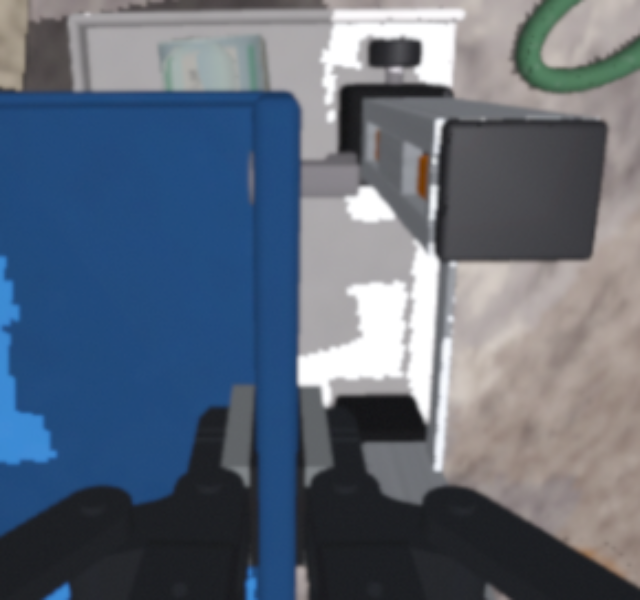

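The crop shows the left tab (325,178) level with the orange tongue in the upper slot (422,175), and the plate end squares up with the cap. I'll advance gently.

Call:
apply_moves(
  rows=[
    [0,5,0,0,0,0],
    [0,4,0,0,0,0],
    [0,2,0,0,0,0],
    [0,1.5,0,0,0,0],
    [0,0,0,0,0,0],
  ],
)

```text
time: 10.22
tool_pos: [463.0, 195.5, 114.2]
tcp_rot: [-180.0, 0.0, 99.8]
ft_force: [-0.4, -0.1, -3.4]
finger_gap: 7.0
grip_force: 68.9
```

```bash
python3 -c "from h import *;st()"
```

```text
t 10.22 x -10.62 y -0.90 z 114.15 F rack [-0.4 -0.  -3.4] T [ 0.06 -0.01  0.01] [-179.97    0.     99.8 ]
```

Call:
apply_moves(
  rows=[
    [0,1,0,0,0,0],
    [0,1,0,0,0,0],
    [0,1,0,0,0,0],
    [0,0,0,0,0,0],
    [0,0,0,0,0,0],
  ],
)

```text
time: 10.85
tool_pos: [465.9, 196.1, 114.2]
tcp_rot: [-180.0, -0.0, 99.8]
ft_force: [-3.1, -0.3, -3.3]
finger_gap: 7.0
grip_force: 68.9
```

```bash
python3 -c "from h import *;st()"
```

```text
t 10.85 x -7.69 y -0.86 z 114.17 F rack [-3.1  0.3 -3.3] T [0.02 0.38 0.  ] [-179.98   -0.     99.8 ]
```

Call:
apply_moves(
  rows=[
    [0,1,0,0,0,0],
    [0,1,0,0,0,0],
    [0,1,0,0,0,0],
    [0,0,0,0,0,0],
    [0,0,0,0,0,0],
  ],
)

```text
time: 11.48
tool_pos: [468.9, 196.6, 114.2]
tcp_rot: [-180.0, -0.0, 99.8]
ft_force: [-4.3, -0.2, -3.8]
finger_gap: 7.0
grip_force: 69.0
```

```bash
python3 -c "from h import *;st()"
```

```text
t 11.47 x -4.62 y -0.84 z 114.18 F rack [-4.3  0.5 -3.8] T [-0.02  0.54  0.04] [-179.98   -0.     99.8 ]
```

Call:
apply_moves(
  rows=[
    [0,1.5,0,0,0,0],
    [0,1.5,0,0,0,0],
    [0,1,0,0,0,0],
    [0,0,0,0,0,0],
    [0,0,0,0,0,0],
  ],
)

```text
time: 12.1
tool_pos: [472.8, 197.3, 114.2]
tcp_rot: [-180.0, -0.0, 99.8]
ft_force: [-5.0, -0.6, -2.6]
finger_gap: 7.2
grip_force: 69.1
```

```bash
python3 -c "from h import *;st()"
```

```text
t 12.10 x -0.69 y -0.79 z 114.18 F rack [-5.1  0.3 -2.6] T [ 0.03  0.8  -0.01] [-179.96   -0.     99.8 ]
```

Call:
apply_moves(
  rows=[
    [0,0.7,0,0,0,0],
    [0,0.7,0,0,0,0],
    [0,0.6,0,0,0,0],
    [0,0,0,0,0,0],
    [0,0,0,0,0,0],
  ],
)

```text
time: 12.72
tool_pos: [473.7, 197.4, 114.0]
tcp_rot: [-179.8, 0.0, 99.8]
ft_force: [-12.0, -2.0, 1.1]
finger_gap: 7.2
grip_force: 69.9
```

```bash
python3 -c "from h import *;st()"
```

```text
t 12.72 x 0.24 y -0.85 z 114.01 F rack [-12.2   0.1   1.1] T [-0.08  1.67  0.34] [-1.7983e+02  1.0000e-02  9.9830e+01]
```

The plate is flush, with the force rising at x≈0. I'll ease off slightly and press down.

Call:
apply_moves(
  rows=[
    [0,-0.7,2,0,0,0],
    [0,0,2,0,0,0],
    [0,0,2,0,0,0],
    [0,0,1,0,0,0],
    [0,0,0,0,0,0],
  ],
)

```text
time: 13.35
tool_pos: [473.5, 197.4, 107.3]
tcp_rot: [-179.9, 0.0, 99.8]
ft_force: [-9.0, -1.6, 0.5]
finger_gap: 7.2
grip_force: 69.9
```

```bash
python3 -c "from h import *;st()"
```

```text
t 13.35 x 0.09 y -0.82 z 107.26 F rack [-9.2 -0.   0.5] T [-0.03  1.35  0.25] [-1.799e+02  1.000e-02  9.982e+01]
```

Call:
apply_moves(
  rows=[
    [0,0,1,0,0,0],
    [0,0,1,0,0,0],
    [0,0,1,0,0,0],
    [0,0,1,0,0,0],
    [0,0,0,0,0,0],
  ],
)

```text
time: 13.98
tool_pos: [473.5, 197.4, 103.3]
tcp_rot: [-179.9, 0.0, 99.8]
ft_force: [-8.8, -0.9, 0.1]
finger_gap: 6.8
grip_force: 69.9
```

```bash
python3 -c "from h import *;st()"
```

```text
t 13.97 x 0.10 y -0.85 z 103.30 F rack [-8.8  0.6  0.1] T [-0.09  1.36  0.3 ] [-1.799e+02  1.000e-02  9.982e+01]
```

Call:
apply_moves(
  rows=[
    [0,0,1,0,0,0],
    [0,0,0.8,0,0,0],
    [0,0,0.7,0,0,0],
    [0,0,0,0,0,0],
    [0,0,0,0,0,0],
  ],
)

```text
time: 14.6
tool_pos: [473.8, 197.4, 100.8]
tcp_rot: [-179.9, 0.0, 99.8]
ft_force: [-7.1, -1.7, -0.5]
finger_gap: 7.3
grip_force: 69.8
```

```bash
python3 -c "from h import *;st()"
```

```text
t 14.60 x 0.40 y -0.83 z 100.83 F rack [-7.3 -0.5 -0.5] T [0.06 1.16 0.49] [-1.7994e+02  1.0000e-02  9.9840e+01]
```

Call:
apply_moves(
  rows=[
    [0,0,0.7,0,0,0],
    [0,0,0.7,0,0,0],
    [0,0,0.6,0,0,0],
    [0,0,0,0,0,0],
    [0,0,0,0,0,0],
  ],
)

```text
time: 15.22
tool_pos: [473.9, 197.5, 99.9]
tcp_rot: [-180.0, 0.0, 99.8]
ft_force: [-12.6, -2.6, 8.7]
finger_gap: 7.3
grip_force: 71.5
```

```bash
python3 -c "from h import *;st()"
```

```text
t 15.22 x 0.49 y -0.80 z 99.91 F rack [-12.9  -0.4   8.7] T [-0.28  1.86  0.61] [-1.7995e+02  1.0000e-02  9.9850e+01]
```

Call:
apply_moves(
  rows=[
    [0,0,0.7,0,0,0],
    [0,0,0.7,0,0,0],
    [0,0,0.6,0,0,0],
    [0,0,0,0,0,0],
    [0,0,0,0,0,0],
  ],
)

```text
time: 15.85
tool_pos: [474.0, 197.5, 99.7]
tcp_rot: [-180.0, 0.0, 99.9]
ft_force: [-21.3, -5.5, 24.7]
finger_gap: 7.1
grip_force: 74.0
```

```bash
python3 -c "from h import *;st()"
```

```text
t 15.85 x 0.56 y -0.78 z 99.71 F rack [-21.9  -1.8  24.7] T [-0.79  3.28  0.56] [-1.7996e+02  2.0000e-02  9.9860e+01]
```

```bash
python3 - <<'E'
from h import *
ims=[]
for c in ("wrist","side"):
    p,W=cloud(c);np.savez(f"d_{c}.npz",p=p,W=W)
    q=np.dstack([(W[...,:2]-O)@ux,(W[...,:2]-O)@uy,W[...,2]]);b=blue(p)
    t=q[b&(q[...,2]>125)&(q[...,2]<145)&(q[...,0]>-12)];print(c,"plate top",len(t),np.percentile(t,[1,50,99],axis=0).round(1))
    L=t[t[:,1]>40];R=t[t[:,1]<-40];print("L",L.mean(0),len(L),"R",R.mean(0) if len(R) else 0,len(R))
    k=(~b)&(p.max(2)<110)&(q[...,2]>141)&(q[...,2]<152)&(q[...,1]>40)&(q[...,0]>-5);g=q[k];print("cap",np.percentile(g,[2,50,98],axis=0).round(1))
    h=cv2.cvtColor(p,cv2.COLOR_RGB2HSV);o=(h[...,0]>5)&(h[...,0]<20)&(h[...,1]>140)&(q[...,2]>100)&(q[...,2]<145)&(abs(q[...,1])<80);print("orange",o.sum(),q[o].mean(0) if o.any() else 0)
    ims.append(p[:,:,::-1])
cv2.imwrite("pics/d.png",np.hstack([cv2.resize(ims[0][60:260,220:420],(400,400)),cv2.resize(ims[1][190:290,220:320],(400,400),interpolation=cv2.INTER_CUBIC)]))
E
```

```text
wrist plate top 4400 [[ -6.  -28.7 131.3]
 [ -2.   32.2 133.3]
 [  2.1  74.4 135. ]]
L [ -2.51993792  58.31076403 133.27530872] 1853 R 0 0
cap [[  2.6  48.8 145.2]
 [ 15.4  60.7 146.7]
 [ 28.3  71.3 148. ]]
orange 0 0Traceback (most recent call last):
  File "<stdin>", line 6, in <module>
    return _quantile_unchecked(
        a, q, axis, out, overwrite_input, method, keepdims, weights)
    return _ureduce(a,
                    func=_quantile_ureduce_func,
    ...<5 lines>...
                    overwrite_input=overwrite_input,
                    method=method)
    r = func(a, **kwargs)
    result = _quantile(arr,
                       quantiles=q,
    ...<2 lines>...
                       out=out,
                       weights=wgt)
    slices_having_nans = np.isnan(arr[-1, ...])
                                  ~~~^^^^^^^^^
IndexError: index -1 is out of bounds for axis 0 with size 0
```

Call:
apply_moves(
  rows=[
    [0,-0.7,0.5,0,0,0],
    [0,0,0.5,0,0,0],
    [0,0,0.5,0,0,0],
    [0,0,0,0,0,0],
    [0,0,0,0,0,0],
  ],
)

```text
time: 16.58
tool_pos: [474.0, 197.6, 99.6]
tcp_rot: [179.9, 0.0, 99.9]
ft_force: [-24.1, -7.8, 33.4]
finger_gap: 7.2
grip_force: 75.5
```

```bash
python3 - <<'E'
from h import *
st()
ims=[]
for c in ("wrist","side"):
    p,W=cloud(c)
    ims.append(p[:,:,::-1])
    for n in ("catch_left","catch_right"): print(c,n,[(np.round(r["xyz"],1),r["confidence"]) for r in models.boxes_of(n,c)[:2]])
cv2.imwrite("pics/d.png",np.hstack([cv2.resize(ims[0][60:260,220:420],(400,400)),cv2.resize(ims[1][190:290,220:320],(400,400),interpolation=cv2.INTER_CUBIC)]))
E
```

```text
t 16.57 x 0.59 y -0.75 z 99.58 F rack [-25.1  -3.7  33.4] T [-1.07  3.81  0.55] [1.7995e+02 2.0000e-02 9.9860e+01]
wrist catch_left []
wrist catch_right []
side catch_left []
side catch_right []
```

View pics/d.png

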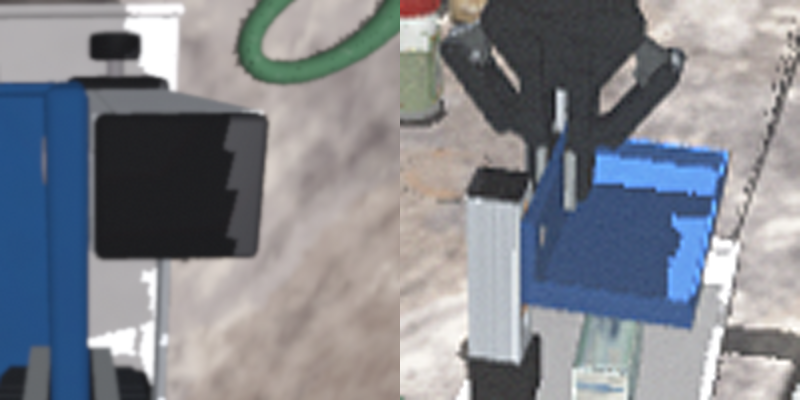

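Both crops show the plate flush against the upright, with its top edge about 13 mm below the cap, which is the home height. The tongues are hidden, so I'll test the lock with a gentle upward pull.

Call:
apply_moves(
  rows=[
    [0,0,-1.5,0,0,0],
    [0,0,-1.5,0,0,0],
    [0,0,-1.5,0,0,0],
    [0,0,-0.5,0,0,0],
    [0,0,0,0,0,0],
  ],
)

```text
time: 17.5
tool_pos: [473.5, 197.4, 100.2]
tcp_rot: [-180.0, -0.0, 99.8]
ft_force: [-4.7, 0.9, -3.9]
finger_gap: 7.4
grip_force: 69.0
```

```bash
python3 -c "from h import *;st()"
```

```text
t 17.50 x 0.09 y -0.81 z 100.17 F rack [-4.4  1.7 -3.9] T [-0.04  0.61  0.34] [-179.99   -0.     99.81]
```

Call:
apply_moves(
  rows=[
    [0,0,-0.7,0,0,0],
    [0,0,-0.7,0,0,0],
    [0,0,-0.6,0,0,0],
    [0,0,0,0,0,0],
    [0,0,0,0,0,0],
  ],
)

```text
time: 18.12
tool_pos: [473.4, 197.1, 101.7]
tcp_rot: [-180.0, 0.0, 99.8]
ft_force: [1.2, 0.9, -16.3]
finger_gap: 7.1
grip_force: 67.8
```

```bash
python3 -c "from h import *;st()"
```

```text
t 18.12 x -0.06 y -1.06 z 101.66 F rack [  1.4   0.7 -16.3] T [ 0.01 -0.27  0.26] [-1.7997e+02  1.0000e-02  9.9790e+01]
```

The lift stops after about 1.5 mm of slack with roughly 13 N and no side moment, so both catches hold. I'll press home again, then release.

Call:
apply_moves(
  rows=[
    [0,0,1.5,0,0,0],
    [0,0,1.5,0,0,0],
    [0,0,1,0,0,0],
    [0,0,0.5,0,0,0],
    [0,0,0,0,0,0],
  ],
)

```text
time: 18.75
tool_pos: [473.8, 197.6, 99.9]
tcp_rot: [180.0, -0.0, 99.8]
ft_force: [-10.8, -2.4, 7.7]
finger_gap: 7.0
grip_force: 71.6
```

```bash
python3 -c "from h import *;st()"
```

```text
t 18.75 x 0.36 y -0.69 z 99.93 F rack [-11.1  -0.6   7.7] T [-0.46  1.52  0.44] [ 1.7997e+02 -1.0000e-02  9.9820e+01]
```

Call:
apply_moves(
  rows=[
    [0,0,0.7,0,-0.004,0],
    [0,0,0.7,0,-0.004,0],
    [0,0,0.6,0,-0.004,0],
    [0,0,0,0,0,0],
    [0,0,0,0,0,0],
  ],
)

```text
time: 19.38
tool_pos: [473.9, 197.4, 99.7]
tcp_rot: [180.0, 0.7, 99.8]
ft_force: [-18.2, -7.7, 22.0]
finger_gap: 7.2
grip_force: 74.0
```

```bash
python3 -c "from h import *;st()"
```

```text
t 19.38 x 0.49 y -0.87 z 99.69 F rack [-19.3  -4.5  22. ] T [-0.64  3.06  0.47] [179.95   0.7   99.82]
```

Call:
apply_moves(
  rows=[
    [0,0,-1,0,0.006,0],
    [0,0,-1,0,0.006,0],
    [0,-0.2,-0.7,0,0,0],
    [0,0,0,0,0,0],
    [0,0,0,0,0,0],
  ],
)

```text
time: 20.0
tool_pos: [473.7, 197.5, 99.9]
tcp_rot: [179.9, -0.0, 99.8]
ft_force: [-7.1, -1.5, 0.8]
finger_gap: 7.1
grip_force: 70.5
```

```bash
python3 -c "from h import *;st()"
```

```text
t 20.00 x 0.32 y -0.72 z 99.95 F rack [-7.2 -0.3  0.8] T [-0.43  0.97  0.4 ] [179.94  -0.    99.82]
```

Call:
apply_moves(
  rows=[
    [0,0,0,0,0,0],
    [0,0,0,0,0,0],
    [0,0,0,0,0,0],
    [0,0,0,0,0,0],
    [0,0,0,0,0,0],
  ],
  fingers=40,
)

```text
time: 20.62
tool_pos: [473.4, 197.4, 98.5]
tcp_rot: [180.0, -0.0, 99.8]
ft_force: [-0.2, -0.4, -1.0]
finger_gap: 39.9
grip_force: 0.0
```

Call:
apply_moves(
  rows=[
    [0,0,-10,0,0,0],
    [0,0,-20,0,0,0],
    [0,0,-30,0,0,0],
    [0,0,-30,0,0,0],
    [0,0,-10,0,0,0],
  ],
)

```text
time: 21.25
tool_pos: [474.7, 197.8, 201.4]
tcp_rot: [179.8, -0.0, 99.8]
ft_force: [-1.2, 0.3, 0.4]
finger_gap: 39.9
grip_force: 0.0
```

Call:
apply_moves(
  rows=[
    [0,-30,-10,0,0,0],
    [0,-30,0,0,0,0],
    [0,-20,0,0,0,0],
    [0,0,0,0,0,0],
    [0,0,0,0,0,0],
  ],
)

```text
time: 21.88
tool_pos: [394.9, 183.8, 208.3]
tcp_rot: [180.0, -0.0, 99.8]
ft_force: [0.6, -0.1, -0.0]
finger_gap: 40.0
grip_force: 0.0
```

```bash
python3 - <<'E'
from h import *
st();ims=[]
for c in ("wrist","side"):
    p,W=cloud(c);ims.append(p[:,:,::-1])
    q=np.dstack([(W[...,:2]-O)@ux,(W[...,:2]-O)@uy,W[...,2]]);b=blue(p)
    t=q[b&(q[...,2]>128)&(q[...,2]<145)&(abs(q[...,0])<12)]
    for s in (1,-1):
        g=t[t[:,1]*s>35]
        if len(g):print(c,s,len(g),"plate top z",np.percentile(g[:,2],[10,50,90]).round(2),"x",np.median(g[:,0]).round(1))
        k=(~b)&(p.max(2)<120)&(q[...,2]>141)&(q[...,2]<152)&(q[...,1]*s>40)&(abs(q[...,1])<75)&(q[...,0]>-5)&(q[...,0]<35);g=q[k]
        if len(g):print("  cap z",np.median(g[:,2]).round(2))
    for n in ("catch_left","catch_right"): print(c,n,[(np.round(r["xyz"],1),r["confidence"]) for r in models.boxes_of(n,c)[:2]])
cv2.imwrite("pics/e.png",np.hstack([cv2.resize(ims[0],(400,300)),cv2.resize(ims[1][150:315,180:400],(400,300),interpolation=cv2.INTER_CUBIC)]))
E
```

```text
t 21.88 x -79.66 y -0.99 z 208.33 F rack [ 0.6 -0.2 -0. ] T [-0.01 -0.05 -0.04] [179.99  -0.    99.8 ]
wrist 1 648 plate top z [130.74 133.01 134.16] x -5.3
  cap z 146.62
wrist -1 413 plate top z [130.85 133.08 133.94] x -3.6
  cap z 146.43
wrist catch_left [(array([468.1, 256.1, 131. ]), 0.63)]
wrist catch_right [(array([469.3, 256.8, 129.9]), 0.47)]
side 1 2 plate top z [133.53 133.75 133.98] x -1.6
  cap z 146.93
side -1 3 plate top z [133.79 133.84 134.36] x -3.5
  cap z 147.09
side catch_left []
side catch_right []
```

View pics/e.png

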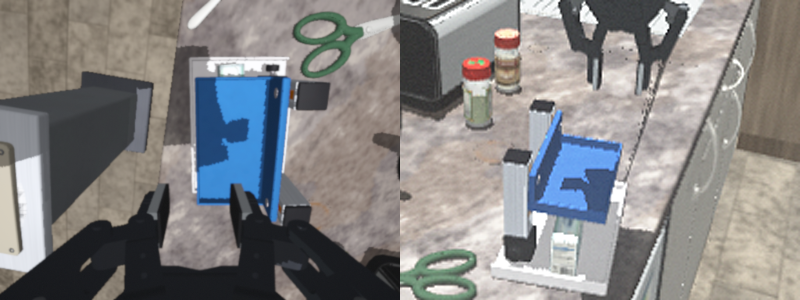

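The shelf is level and flush, and its top edge sits 13.4 mm below both caps. The plate shows a window near (277,93) in the wrist half, so I'll check the tongues there.

```bash
python3 - <<'E'
from h import *
p,W=cloud("wrist")
q=np.dstack([(W[...,:2]-O)@ux,(W[...,:2]-O)@uy,W[...,2]])
h=cv2.cvtColor(p,cv2.COLOR_RGB2HSV)
o=(h[...,0]<25)&(h[...,1]>110)&(q[...,2]>95)&(q[...,2]<145)&(abs(q[...,1])<80)&(q[...,0]>-15);print("orange",o.sum(),q[o].round(1)[:12].tolist())
n=(~blue(p))&(q[...,2]>95)&(q[...,2]<132)&(abs(q[...,1])<75)&(q[...,0]>-8)&(q[...,0]<8)
m,l,s,c=cv2.connectedComponentsWithStats(n.astype(np.uint8))
for i in range(1,m):
    if s[i,4]>4:print(s[i],q[l==i].mean(0).round(1),p[l==i].mean(0).round())
cv2.imwrite("pics/f.png",np.hstack([cv2.resize(p[90:170,320:400,::-1],(400,400),interpolation=cv2.INTER_CUBIC),cv2.resize(p[200:300,300:400,::-1],(400,400),interpolation=cv2.INTER_CUBIC)]))
E
```

```text
orange 62 [[3.2, 63.7, 127.0], [3.5, 63.8, 128.1], [4.4, 63.8, 127.9], [2.1, 63.2, 130.1], [2.7, 63.3, 130.4], [2.7, 63.4, 132.4], [2.6, 62.5, 129.2], [2.3, 62.6, 131.8], [2.1, 62.8, 134.2], [2.6, 61.6, 127.4], [1.7, 61.9, 131.5], [2.3, 62.0, 132.0]]
[371 103   5  10  25] [  1.8  69.3 128.5] [ 85.  99. 124.]
[350 111   8  16  46] [ -7.4  60.3 116.7] [55. 65. 85.]
[371 114   5  13  39] [  2.9  60.5 127.4] [101.  68.  56.]
[369 128   6  10  27] [  2.2  51.9 129.2] [ 96. 104. 118.]
[355 244  10  37 109] [  4.8 -56.3 127.8] [ 98.  95. 102.]
[333 253  12  24  98] [ -6.1 -63.3 116.2] [70. 76. 94.]
```

View pics/f.png

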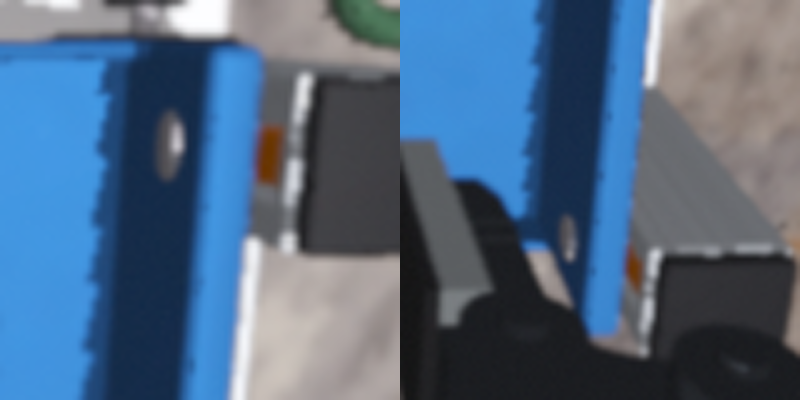

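Both orange tongues are visible above the plate and flush with the upright faces: left at (268,155), right at (635,268). The left tongue measures x≈2.6, the same as before insertion. Handing in.

```bash
python3 -c "
from bench import job
print(job.hand_in())"
```

```text
the job is handed in; nothing more can be done
None
```

The shelf hangs in the upper slots, flush and fully pressed home, with both orange catches out over the tabs; the gripper has let go and is clear, and the job is handed in at about 22 s.

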